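# Sort the loose kitchen things into their trays

### The arm

A 6-joint arm with a two-finger parallel gripper is mounted at the origin on a cart in front of the work surface, level with it; the furniture and walls round the work are solid. World frame = base frame: x ahead of the robot, y to its left, z up, the work surface at z = 0. Lengths are in mm, angles in degrees, forces in N, time in s.
With the tool pointing down it reaches from about 200 to 875 mm from the base axis. Payload 3.4 kg.
Tool frame: the origin (TCP) lies at the very end of the fingers, on their centre line; the grasp point (between the pads) lies 19 mm behind it; z points along the fingers, y is the line along which they close (so a half turn about z gives the same grasp; the last joint's range is limited). The gripper opens to 94 mm and grips with 3 to 60 N. Pads are 16 mm wide; open, the fingers measure 119 mm over their backs; the gripper's body (75 mm by 177 mm) begins 78 mm behind the grasp point.
Start: joints at [68.354, 15.808, 86.224, -0, 77.962, -6.933], TCP at [146.06, 556.179, 178.493] pointing down, gripper open.
Joint ranges: [-165.64, 165.64], [-43.16, 119.46], [12.63, 154.43], [-67.54, 247.53], [6.08, 155.33], [-154.97, 154.97]. Speed limits (degrees/s): [147.25, 147.25, 180, 180, 180, 180].

### API

Orientations are given as a 3x3 rotation matrix whose columns are the frame's x, y, z axes.
In Python, from plant import robot, eyes gives the robot as it stands. The module is installed in compiled form; this text tells all that it offers.
- The arm moves only by the tool drive_tool, never from a script. Its argument "rows" is a list of rows, each a list of 7 numbers: the shift along the tool's x, y, z in units of 0.15 m (1.0 is 0.15 m), then the turn, a rotation vector about the tool's x, y, z in units of 90 degrees (1.0 is 90 degrees), then the opening, from -1 (shut) to 1 (fully open). A call has 1 to 10 rows; each row is the pose to reach, as a shift and turn from the pose commanded when the call began, along the tool's axes at that moment; what a row does not reach only later rows make up. A row lasts 1/8 s, in which the tool goes at most 62.5 mm and 10.7 degrees, less where a joint would pass 70% of its speed; a pose out of reach is approached as far as the arm can. A call with a number of a shift or a turn outside -1 to 1 is refused whole. A call with a gripper value outside its range is refused whole. The fingers move at their own pace and stop on an object; the grip force is fixed at half the most. Time passes only in rows, so rows that repeat a pose let the fingers close. It gives the time, the measured TCP pose, the force, the opening and the grip force at its end, in the units of the state.
- robot.sense(): the state, without advancing time (a new reading comes with each control period).
- eyes.grab_frame(name): name is "scene" or "top"; returns a dict with "color" (400x640x3 uint8, blue, green, red), "z_map" (400x640 float32, mm along the optical axis (not along the pixel's ray), 0 where there is no reading), "mtx" (3x3 intrinsics, pixels), "k1" (the pictures are not rectified: a ray, as slopes to the right and down, at radius r is drawn at 1 + k1 r^2 times it, then the intrinsics apply), "world_from_camera" (4x4, takes a point from camera to world coordinates). Camera axes: x right, y up, looking along -z (the intrinsics and any distortion apply to the point x, -y, -z); pixel columns grow to the right and rows downward; lengths in mm; the calibration is good to about 2 mm. A picture is of the moment at which its call begins.
- robot.finish_job(): hands the job in; it is judged then, once.
Trained networks look in a picture, given as the dict that the camera call returned (one of the last four; its "shot" number tells which), for a name from the list of things; names that differ only in an ending like _2 or _b are one class to them, and where a whole thing is asked for, a point or a joint stands for the part that bears it (a point fixed in the world has none). Each returns a list of dicts, best first, with "conf" (0 to 1); they miss things now and then, are a little off and sometimes report something else, mostly with a low value. They report only what shows in the picture. A call takes as long as a camera call. They do not tell look-alikes from the thing itself.
- eyes.search_frame(picture, target): "extent" ([left, top, width, height] as shares, 0 to 1, of the picture: columns of its width, rows of its height, round what is visible of it).
- eyes.spot_point(picture, target): "xy" ([column, row] as shares, 0 to 1, of the picture: columns of its width, rows of its height: a listed point, or the origin of a listed thing).
The state is a dict: "time_s": time; "joint_pos": joint angles; "dq": joint speeds; "effort": joint torques, N m; "eef_pos": TCP position; "tcp_rot": TCP orientation; "contact_force": force on the tool from outside, world axes, zero at the start; "ft_torque": the same for the moment, N m; "width": opening from 0.0 (shut) to 1.0 (fully open); "gripper_force": force on a finger pad.
Only numpy, scipy, OpenCV 4.12 (cv2) and the standard library are available. Lean on these libraries where they do the work, as an engineer would, in place of code of your own. Each camera call takes 0.05 s, during which the arm holds its last target. There are 200 camera calls.

### The job

Sort the four loose things on the worktop into the three small grey trays: each belongs in the tray that already holds one of its kind, so both spice jars go with the spice jar, the garlic with the garlic and the clothes peg with the peg. Keep the jars upright and stand them on the tray's floor, lay the peg flat in its tray, and leave the three things already in the trays where they are.

Things in the scene. Friction and masses are not known exactly. Their poses are not given: they have to be found in the camera images.
- jar_tray: Shallow open tray of plain grey plastic, fixed to the worktop, 170 (its x) x 130 (its y) x 22 mm high, walls and floor 4 mm thick (inner floor 162 x 122 mm). All three trays are alike; this is the one that holds a spice jar at its far (+x) end, the rest of it is empty. Origin: centre of its underside, on the worktop; z up.
- garlic_tray: Shallow open tray of plain grey plastic, fixed to the worktop, 170 (its x) x 130 (its y) x 22 mm high, walls and floor 4 mm thick (inner floor 162 x 122 mm). All three trays are alike; this is the one that holds a garlic bulb at its far (+x) end, the rest of it is empty. Origin: centre of its underside, on the worktop; z up.
- peg_tray: Shallow open tray of plain grey plastic, fixed to the worktop, 170 (its x) x 130 (its y) x 22 mm high, walls and floor 4 mm thick (inner floor 162 x 122 mm). All three trays are alike; this is the one that holds a clothes peg at its far (+x) end, the rest of it is empty. Origin: centre of its underside, on the worktop; z up.
- kept_jar: Spice jar with a dark (greenish-brown top) screw cap, 44 mm diameter, 105 mm tall, about 0.11 kg, upright. Origin: centre of its underside; z is its axis, up. It is already in its tray, about 50 mm from the tray's middle towards +x: leave it there.
- kept_garlic: Garlic bulb, pale, 48 mm across at its widest (about 18 mm above its underside), 48 mm high with its stem, about 0.02 kg; it stands on its base. Origin: centre of its underside; z up along the stem. It is already in its tray, about 50 mm from the tray's middle towards +x: leave it there.
- kept_peg: Plain wooden clothes peg lying flat, 15 (its x) x 72 (its y, the long axis) x 12 mm high (z), about 0.012 kg. Origin: centre of its underside. It is already in its tray, about 50 mm from the tray's middle towards +x: leave it there. It lies across the tray, along the tray's y.
- black_cap_jar: Spice jar with a black-sided (dark green top) screw cap, 45 mm diameter, 105 mm tall, about 0.11 kg, upright. Origin: centre of its underside; z is its axis, up. Stands loose on the worktop in front of the trays: to be sorted.
- green_cap_jar: Spice jar with a green-sided (whitish middle on top) screw cap, 46 mm diameter, 105 mm tall, about 0.11 kg, upright. Origin: centre of its underside; z is its axis, up. Stands loose on the worktop in front of the trays: to be sorted.
- loose_garlic: Garlic bulb, pale, 48 mm across at its widest (about 18 mm above its underside), 48 mm high with its stem, about 0.02 kg; it stands on its base. Origin: centre of its underside; z up along the stem. Stands loose on the worktop in front of the trays: to be sorted.
- loose_peg: Plain wooden clothes peg lying flat, 15 (its x) x 72 (its y, the long axis) x 12 mm high (z), about 0.012 kg. Origin: centre of its underside. Lies loose on the worktop in front of the trays: to be sorted.
There are look-alikes about, which are no part of the job. Leave any yellow look-alike of the kept_jar alone.

How it is judged (in metres and radians):
At the end, for the whole second after the job is handed in: In the tray of its kind: both loose jars upright (0.12 rad) on the floor (origin within 66, 46 mm of tray centre in its x, y), garlic (within 76, 56 mm), peg flat (0.17 rad; within 78, 58 mm). Things already there within 30 mm of their start, that jar upright. All released, at rest (x of black_cap_jar in the frame of jar_tray between -0.066 and 0.066 m and y of black_cap_jar in the frame of jar_tray between -0.046 and 0.046 m and z of black_cap_jar in the frame of jar_tray between 0 and 0.012 m and angle between each of black_cap_jar, green_cap_jar, kept_jar's own z axis and vertical below 0.12 rad and x of green_cap_jar in the frame of jar_tray between -0.066 and 0.066 m and y of green_cap_jar in the frame of jar_tray between -0.046 and 0.046 m and z of green_cap_jar in the frame of jar_tray between 0 and 0.012 m and x of loose_garlic in the frame of garlic_tray between -0.076 and 0.076 m and y of loose_garlic in the frame of garlic_tray between -0.056 and 0.056 m and z of loose_garlic in the frame of garlic_tray between 0 and 0.042 m and x of loose_peg in the frame of peg_tray between -0.078 and 0.078 m and y of loose_peg in the frame of peg_tray between -0.058 and 0.058 m and z of loose_peg in the frame of peg_tray between 0 and 0.022 m and angle between loose_peg's own y axis and vertical between 1.4 and 1.74 rad and linear speed of each of black_cap_jar, green_cap_jar, loose_garlic, loose_peg, kept_jar, kept_garlic, kept_peg below 0.02 m/s and angular speed of each of black_cap_jar, green_cap_jar, loose_garlic, loose_peg, kept_jar, kept_garlic, kept_peg below 0.3 rad/s and distance of each of kept_jar, kept_garlic, kept_peg from where it was at the start of the episode below 0.03 m); the robot touches nothing.
It fails at once if a loose spice jar is tipped over (angle between any of black_cap_jar, green_cap_jar's own z axis and vertical above 0.7 rad).
It fails at once if something already in a tray is moved more than 30 mm (distance of any of kept_jar, kept_garlic, kept_peg from where it was at the start of the episode above 0.03 m).
It fails at once if the spice jar already in its tray is tipped over (angle between kept_jar's own z axis and vertical above 0.7 rad).
It also fails if it takes over 99 s, if anything falls off the work surface, if the arm or the gripper's body presses on something with over 40 N, if the wrist force passes 120 N, or if a joint passes its speed limit or range.

## Working session

There is one attempt and no reset: what is moved stays moved. The work goes in short steps, Python scripts to look and compute and a tool call to move; the robot and the scene stay as the last step left them, time stands still between calls to the robot, and variables do not carry over. Pictures are saved under pics/ and viewed, at most 14 in all, crops included, and the job is handed in when it is done.

Besides the shell and the picture viewer there is one more tool, called after "Request:" as name([rows], argument=value, ...), one row to a line, values as JSON. drive_tool: Moves the arm, as the interface text tells. Shifts and turns lie within -1 to 1; 1 stands for 0.15 m of shift or 90 degrees of turn. Its arguments: {"type":"object","properties":{"rows":{"type":"array"}},"required":["rows"]}

```bash
mkdir -p pics; cat > h.py <<'E'
import numpy as np, cv2
from plant import robot, eyes
def px2w(p,u,v,d=None,z=None):
    """pixel -> world; at depth d (map value by default) or on plane z"""
    K=p["mtx"];k=p["k1"];T=np.array(p["world_from_camera"])
    s=np.array([(u-K[0][2])/K[0][0],(v-K[1][2])/K[1][1]]);q=s.copy()
    for _ in range(20): q=s/(1+k*(q@q))
    r=np.array([q[0],-q[1],-1.])
    if z is not None:
        w=T[:3,:3]@r; d=(z-T[2,3])/w[2]
    elif d is None: d=p["z_map"][int(round(v)),int(round(u))]
    return T[:3,:3]@(r*d)+T[:3,3]
def cloud(p):
    K=np.array(p["mtx"],float);T=np.array(p["world_from_camera"]);k=p["k1"]
    v,u=np.mgrid[:400,:640]
    s=np.stack([(u-K[0,2])/K[0,0],(v-K[1,2])/K[1,1]],-1);q=s.copy()
    for _ in range(20): q=s/(1+k*(q**2).sum(-1,keepdims=True))
    d=p["z_map"]
    return np.stack([q[...,0]*d,-q[...,1]*d,-d],-1)@T[:3,:3].T+T[:3,3]
E
python3 - <<'E'
from h import *
for n in("top","scene"):
    p=eyes.grab_frame(n);cv2.imwrite(f"pics/{n}0.png",p["color"])
    print(n,np.round(p["world_from_camera"],2).tolist(),p["k1"])
    for t in["jar_tray","garlic_tray","peg_tray","kept_jar","black_cap_jar","green_cap_jar","loose_garlic","loose_peg"]:
        print(t,[(np.round(np.array(r["extent"])*[640,400,640,400]).astype(int).tolist(),round(r["conf"],2)) for r in eyes.search_frame(p,t)])
print({k:np.round(v,3).tolist() for k,v in robot.sense().items()})
E
```

```text
top [[-0.01, 1.0, -0.04, 524.5], [-1.0, -0.01, 0.02, -4.67], [0.01, 0.04, 1.0, 910.34], [0.0, 0.0, 0.0, 1.0]] 0.018236147349653356
jar_tray [([181, 102, 78, 98], 0.63), ([337, 238, 25, 28], 0.44)]
garlic_tray [([273, 101, 71, 98], 0.66)]
peg_tray [([356, 107, 76, 93], 0.92)]
kept_jar [([195, 101, 36, 37], 0.97), ([283, 284, 25, 34], 0.77), ([185, 103, 72, 93], 0.16)]
black_cap_jar [([380, 118, 39, 7], 0.27), ([356, 109, 76, 93], 0.18)]
green_cap_jar [([393, 240, 33, 32], 0.96), ([384, 119, 31, 8], 0.51)]
loose_garlic [([197, 252, 28, 25], 0.74)]
loose_peg [([261, 246, 33, 18], 0.53)]
scene [[0.53, 0.38, -0.76, -116.76], [-0.85, 0.23, -0.48, -407.37], [-0.01, 0.9, 0.44, 406.28], [0.0, 0.0, 0.0, 1.0]] -0.021330759020017284
jar_tray [([261, 164, 74, 34], 0.76)]
garlic_tray [([313, 171, 74, 44], 0.6)]
peg_tray [([383, 186, 66, 47], 0.61)]
kept_jar [([298, 143, 19, 34], 0.95), ([265, 192, 26, 50], 0.92)]
black_cap_jar [([323, 184, 24, 56], 0.71)]
green_cap_jar [([367, 198, 29, 61], 0.79)]
loose_garlic [([233, 192, 22, 20], 0.48), ([293, 218, 2, 11], 0.39)]
loose_peg [([291, 220, 6, 8], 0.35)]
{'time_s': 0.9, 'joint_pos': [68.354, 15.806, 86.224, 0.001, 77.964, -6.934], 'dq': [0.025, 0.02, -0.019, -0.034, -0.047, 0.066], 'effort': [-0.0, -40.444, -23.75, 0.07, 0.025, 0.0], 'eef_pos': [146.048, 556.168, 178.517], 'tcp_rot': [[-0.967, 0.254, 0.0], [0.254, 0.967, 0.0], [0.0, 0.0, -1.0]], 'contact_force': [0.06, 0.34, 0.685], 'ft_torque': [0.002, 0.018, 0.037], 'gripper_force': 0.0, 'width': 0.997}
```

```bash
python3 - <<'E'
import cv2
a=cv2.imread("pics/top0.png")[80:340,140:460];cv2.imwrite("pics/t0c.png",cv2.resize(a,(738,600),interpolation=cv2.INTER_CUBIC))
a=cv2.imread("pics/scene0.png")[100:300,200:467];cv2.imwrite("pics/s0c.png",cv2.resize(a,(800,600),interpolation=cv2.INTER_CUBIC))
E
```

```text
(no output)
```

View pics/t0c.png

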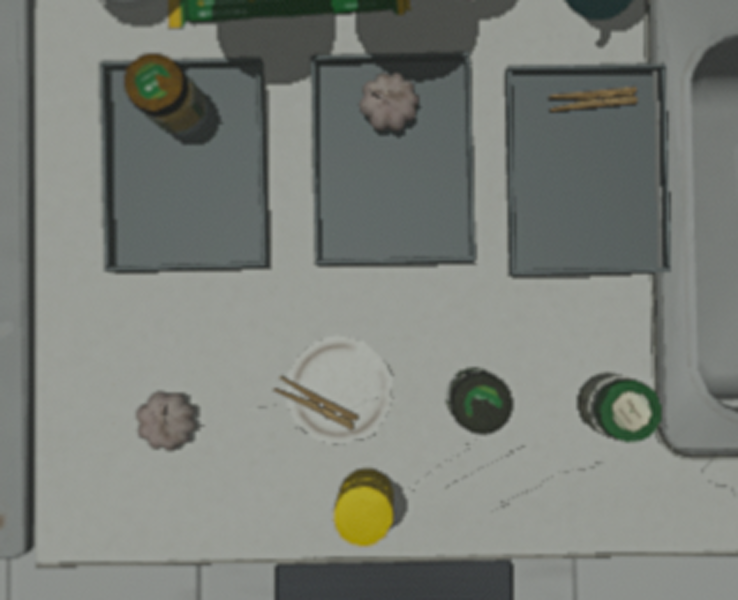

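View pics/s0c.png

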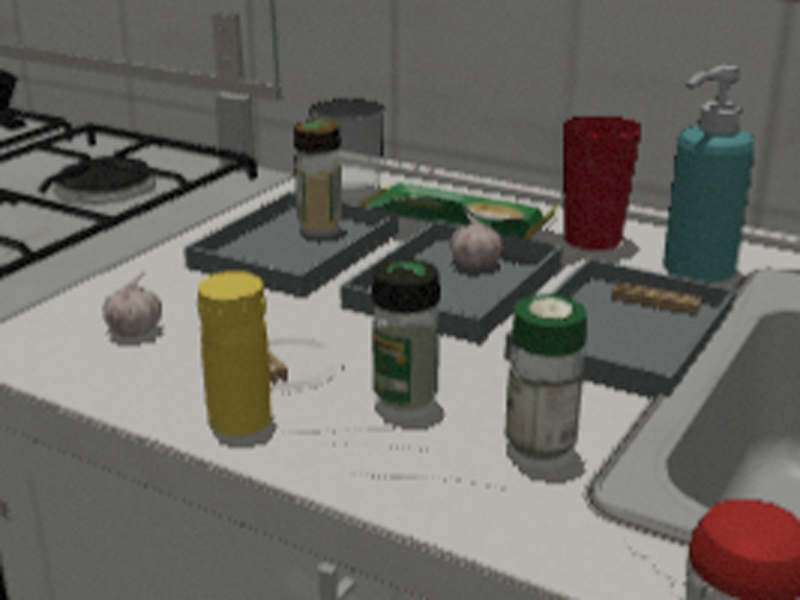

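The crops (top pixels) show the possible mix-ups:
- **Jars:** kept jar (208,115) in the left tray, yellow decoy (297,302) to be left alone, black cap (349,253), green cap (412,257). In the scene view there is also a red cap at the lower right.
- **Garlic:** kept (309,124), loose (213,262).
- **Pegs:** kept (397,123), loose (277,253), which lies on a white round saucer or mark.

I choose black (349,253), green (412,257), garlic (213,262) and peg (277,253). Next I'll measure them.

```bash
python3 - <<'E'
from h import *
p=eyes.grab_frame("top");W=cloud(p);c=p["color"]
g=lambda u0,u1,v0,v1:(W[v0:v1,u0:u1].reshape(-1,3),c[v0:v1,u0:u1].reshape(-1,3).astype(int))
def circ(name,box,zlo,zhi):
    P,_=g(*box);m=(P[:,2]>zlo)&(P[:,2]<zhi);Q=P[m]
    (cx,cy),r=cv2.minEnclosingCircle(Q[:,:2].astype(np.float32))
    print(name,m.sum(),"mean",Q.mean(0).round(1),"circ",round(cx,1),round(cy,1),round(r,1),"zmax",Q[:,2].max().round(1))
circ("black",(325,375,230,280),98,115);circ("green",(385,430,232,280),98,115);circ("kept",(190,235,95,145),98,125);circ("yellow",(275,320,275,325),98,125)
circ("garlic",(190,235,240,285),10,60);circ("keptgarlic",(290,330,105,145),15,70)
P,_=g(240,330,170,220);print("table z",np.median(P[:,2]))
# peg by brown colour
P,C=g(250,305,225,275);m=(C[:,2]-C[:,0]>25);Q=P[m]
print("peg",m.sum(),Q[:,:].mean(0).round(1),np.percentile(Q[:,2],[5,50,95]).round(1))
(x,y),(w,h),a=cv2.minAreaRect(Q[:,:2].astype(np.float32));print(x,y,w,h,a);print(cv2.boxPoints(((x,y),(w,h),a)).round(1).tolist())
for u,v in((290,240),(285,265),(300,255),(310,250),(255,240)):print(u,v,W[v,u].round(1))
P,C=g(365,425,110,135);m=(C[:,2]-C[:,0]>25);Q=P[m];print("kept peg",Q.mean(0).round(1),np.percentile(Q[:,2],[5,95]).round(1))
# tray corners by crop, at rim z=22
for n,cs in dict(jar=[(101,63),(263,60),(270,268),(106,271)],garlic=[(314,57),(469,55),(475,263),(318,265)],peg=[(506,68),(664,66),(668,271),(510,276)]).items():
    q=np.array([px2w(p,140+u/2.306,80+v/2.306,z=22)[:2] for u,v in cs]);print(n,q.round(0).tolist(),q.mean(0).round(1))
cv2.imwrite("pics/peg.png",cv2.resize(c[225:285,235:325],(800,533),interpolation=cv2.INTER_CUBIC))
E
```

```text
black 544 mean [465.6 -68.2 104.8] circ 465.5 -68.5 22.2 zmax 109.2
green 592 mean [ 459.4 -175.1  105.6] circ 459.1 -175.6 22.8 zmax 110.6
kept 570 mean [701.1 166.1 109. ] circ 702.4 167.2 22.2 zmax 113.9
yellow 540 mean [387.   19.1 105.1] circ 386.6 19.0 21.6 zmax 109.3
garlic 510 mean [451.2 175.2  32. ] circ 450.1 177.5 24.3 zmax 48.7
keptgarlic 529 mean [703.8  -3.3  35. ] circ 720.3 -6.2 40.8 zmax 51.9
table z 1.5753565285075979
peg 168 [459.   53.1  16. ] [ 7.9 10.7 13.5]
496.189697265625 39.81379699707031 66.6954116821289 91.155029296875 62.65669631958008
[[440.3999938964844, 31.100000381469727], [521.4000244140625, -10.699999809265137], [552.0, 48.5], [471.0, 90.4000015258789]]
290 240 [487.4  34.2   2. ]
285 265 [440.6  44.2   0.7]
300 255 [4.588e+02 1.580e+01 1.000e-01]
310 250 [467.7  -3.2  -2.8]
255 240 [488.1 100.6  -3.1]
kept peg [ 706.1 -174.2   14.5] [10.3 17.7]
jar [[737.0, 227.0], [738.0, 97.0], [570.0, 93.0], [569.0, 224.0]] [653.4 160.5]
garlic [[740.0, 56.0], [740.0, -69.0], [572.0, -71.0], [572.0, 55.0]] [655.9  -7.4]
peg [[729.0, -99.0], [730.0, -227.0], [563.0, -227.0], [561.0, -99.0]] [ 645.7 -163.1]
```

View pics/peg.png

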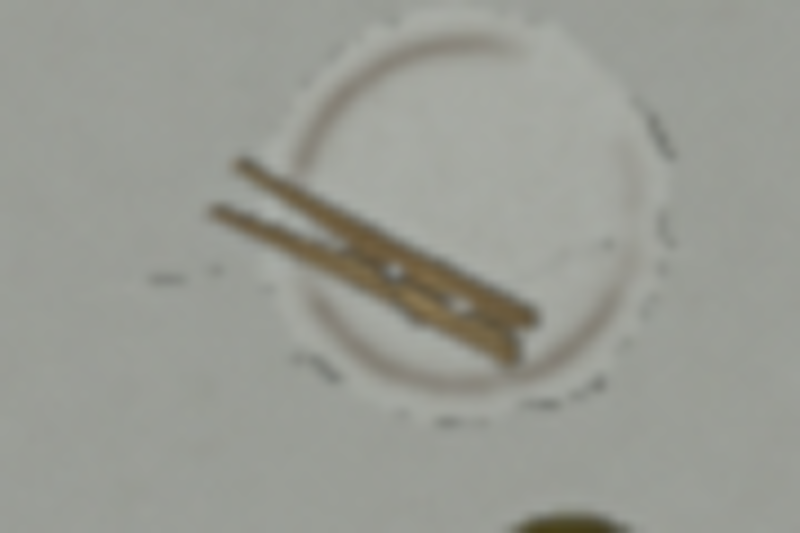

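Request:
drive_tool([
  [-0.95, -0.7, 0, 0, 0, 0.8365, 1],
  [-0.95, -0.7, 0, 0, 0, 0.8365, 1],
  [-0.95, -0.7, 0, 0, 0, 0.8365, 1],
  [-0.95, -0.7, 0, 0, 0, 0.8365, 1],
  [-0.95, -0.7, 0, 0, 0, 0.8365, 1],
  [-0.95, -0.7, 0, 0, 0, 0.8365, 1],
  [-0.95, -0.7, 0, 0, 0, 0.8365, 1],
  [-0.95, -0.7, 0, 0, 0, 0.8365, 1],
])

```text
time_s: 1.95
eef_pos: [257.3, 418.4, 178.6]
tcp_rot: [[-0.002, 1.0, 0.0], [1.0, 0.002, 0.0], [0.0, 0.0, -1.0]]
contact_force: [0.2, -0.5, 0.4]
width: 0.998
gripper_force: 0.0
```

```bash
python3 - <<'E'
from h import *
p=eyes.grab_frame("top")
a=px2w(p,260.65,246,z=13);b=px2w(p,294.1,263.2,z=13);print("peg ends",a,b,(a+b)/2,np.degrees(np.arctan2(a[1]-b[1],a[0]-b[0])))
W=cloud(p)[240:285,190:235].reshape(-1,3)
for lo,hi in((12,24),(24,40),(40,60)):
    Q=W[(W[:,2]>lo)&(W[:,2]<hi)];print(lo,len(Q),((Q.min(0)+Q.max(0))/2).round(1),np.ptp(Q,0).round(1))
s=robot.sense();print(s["eef_pos"],np.round(s["tcp_rot"],3).tolist())
E
```

```text
peg ends [477.5043773   88.35662453  13.        ] [444.74154569  26.61850135  13.        ] [461.12296149  57.48756294  13.        ] 62.0462593432757
12 49 [450.  176.7  18.8] [47.8 44.6 10.4]
24 424 [450.6 177.   32. ] [43.8 45.4 15.9]
40 38 [454.7 177.1  44.2] [20.1 12.6  8.3]
[257.21252525 418.43509446 178.53341587] [[-0.003, 1.0, 0.0], [1.0, 0.003, 0.0], [0.0, 0.0, -1.0]]
```

Request:
drive_tool([
  [-0.95, 0.95, 0.4, 0, 0, 0, 1],
  [-0.95, 0.95, 0.4, 0, 0, 0, 1],
  [-0.95, 0.95, 0.4, 0, 0, 0, 1],
  [-0.95, 0.95, 0.4, 0, 0, 0, 1],
  [-0.95, 0.95, 0.4, 0, 0, 0, 1],
])

```text
time_s: 2.62
eef_pos: [400.3, 274.9, 117.9]
tcp_rot: [[0.001, 1.0, -0.001], [1.0, -0.001, -0.0], [-0.0, -0.001, -1.0]]
contact_force: [-0.4, -0.3, 0.1]
width: 0.999
gripper_force: 0.0
```

Request:
drive_tool([
  [-0.66, 0.335, 0, 0, 0, 0, 0.6],
  [-0.66, 0.335, 0, 0, 0, 0, 0.6],
  [-0.66, 0.335, 0, 0, 0, 0, 0.6],
  [-0.66, 0.335, 0.35, 0, 0, 0, 0.6],
  [-0.66, 0.335, 0.6, 0, 0, 0, 0.6],
  [-0.66, 0.335, 0.6, 0, 0, 0, 0.6],
])

```text
time_s: 3.38
eef_pos: [446.5, 178.0, 26.7]
tcp_rot: [[-0.003, 1.0, -0.006], [1.0, 0.003, -0.001], [-0.001, -0.006, -1.0]]
contact_force: [-0.5, -0.1, 0.1]
width: 0.804
gripper_force: 0.0
```

Request:
drive_tool([
  [0, 0, 0.15, 0, 0, 0, 0.6],
  [0, 0, 0.15, 0, 0, 0, 0.6],
  [0, 0, 0.15, 0, 0, 0, -1],
  [0, 0, 0.15, 0, 0, 0, -1],
  [0, 0, 0.15, 0, 0, 0, -1],
  [0, 0, 0.15, 0, 0, 0, -1],
  [0, 0, 0.15, 0, 0, 0, -1],
  [0, 0, 0, 0, 0, 0, -1],
  [0, 0, -0.5, 0, 0, 0, -1],
  [0, 0, -0.5, 0, 0, 0, -1],
])

```text
time_s: 4.62
eef_pos: [452.8, 177.6, 107.0]
tcp_rot: [[-0.0, 1.0, 0.007], [1.0, 0.0, 0.002], [0.002, 0.007, -1.0]]
contact_force: [0.6, -0.5, -0.1]
width: 0.011
gripper_force: 0.0
```

```bash
python3 - <<'E'
from h import *
s=robot.sense();print(s["eef_pos"],s["width"])
p=eyes.grab_frame("top");c=p["color"]
for t in("loose_garlic",):print([(np.round(np.array(r["extent"])*[640,400,640,400]).astype(int).tolist(),r["conf"]) for r in eyes.search_frame(p,t)])
q=eyes.grab_frame("scene");print([(np.round(np.array(r["extent"])*[640,400,640,400]).astype(int).tolist(),r["conf"]) for r in eyes.search_frame(q,"loose_garlic")])
a=cv2.resize(c[200:300,140:340],(800,400));b=cv2.resize(q["color"][100:250,170:370],(267,200))
cv2.imwrite("pics/g1.png",cv2.resize(np.hstack([cv2.resize(c[210:310,150:250],(400,400)),cv2.resize(q["color"][120:240,190:310],(400,400))]),(800,400)))
E
```

```text
[452.7704953  177.59741871 107.04626904] 0.01138205421506944
[([204, 254, 20, 23], 0.94)]
[([234, 193, 17, 17], 0.64)]
```

View pics/g1.png

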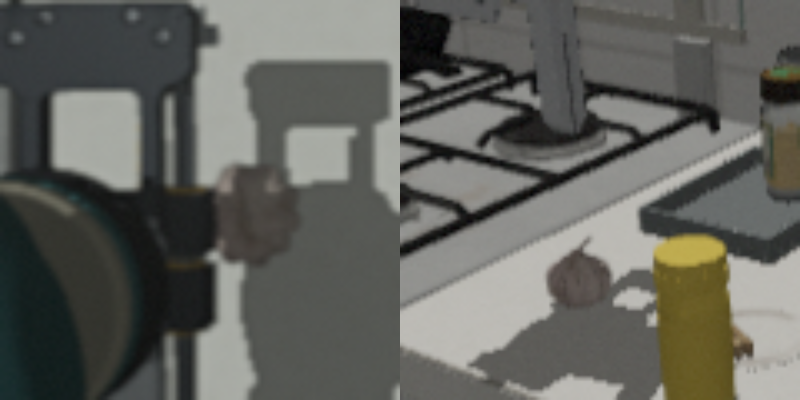

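The picture shows the bulb (top px 214,263) still standing where it was. The shut fingers hang above it, so the grip slipped off over the widest part. I'll go lower and check the grip before lifting.

Request:
drive_tool([
  [0, -0.015, 0, 0, 0, 0, 0.6],
  [0, -0.015, 0, 0, 0, 0, 0.6],
  [0, -0.015, 0, 0, 0, 0, 0.6],
  [0, -0.015, 0, 0, 0, 0, 0.6],
  [0, -0.015, 0.25, 0, 0, 0, 0.6],
  [0, -0.015, 0.5, 0, 0, 0, 0.6],
  [0, -0.015, 0.68, 0, 0, 0, 0.6],
  [0, -0.015, 0.68, 0, 0, 0, 0.6],
  [0, -0.015, 0.68, 0, 0, 0, 0.6],
])

```text
time_s: 5.95
eef_pos: [448.7, 177.2, 2.3]
tcp_rot: [[-0.0, 1.0, 0.002], [1.0, 0.0, 0.0], [0.0, 0.002, -1.0]]
contact_force: [-0.1, -0.3, 0.9]
width: 0.8
gripper_force: 0.0
```

Request:
drive_tool([
  [0, 0, 0, 0, 0, 0, 0.2],
  [0, 0, 0, 0, 0, 0, 0],
  [0, 0, 0, 0, 0, 0, -0.1],
  [0, 0, 0, 0, 0, 0, -0.1],
])

```text
time_s: 6.45
eef_pos: [447.8, 177.0, 1.7]
tcp_rot: [[-0.0, 1.0, 0.0], [1.0, 0.0, 0.0], [0.0, 0.0, -1.0]]
contact_force: [-0.2, 0.3, 0.1]
width: 0.455
gripper_force: 0.0
```

```bash
python3 - <<'E'
from h import *
s=robot.sense();print(s["eef_pos"],s["width"],s["gripper_force"])
p=eyes.grab_frame("top");c=p["color"];q=eyes.grab_frame("scene")
cv2.imwrite("pics/g2.png",np.hstack([cv2.resize(c[220:300,165:245],(400,400),interpolation=2),cv2.resize(q["color"][140:240,190:290],(400,400),interpolation=2)]))
E
```

```text
[447.8433457  176.98068392   1.69251446] 0.45531210762169205 0.0
```

View pics/g2.png

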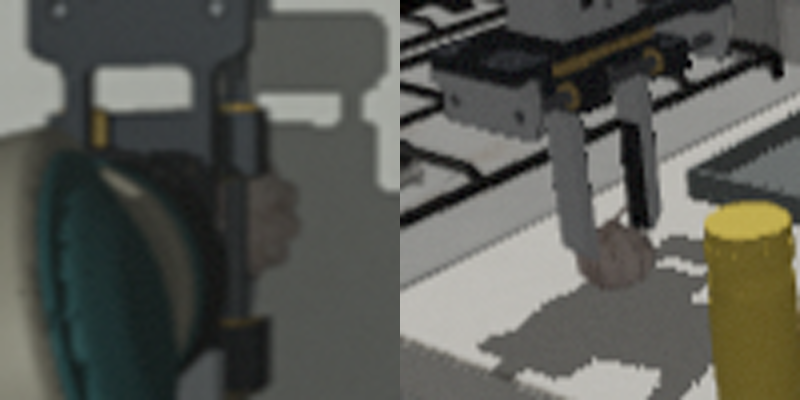

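```bash
cat >> h.py <<'E'
def w2px(p,P):
    T=np.array(p["world_from_camera"]);q=np.linalg.inv(T)@np.append(P,1.);s=np.array([q[0],-q[1]])/-q[2]
    s=s*(1+p["k1"]*(s@s));K=p["mtx"];return np.array([K[0][0]*s[0]+K[0][2],K[1][1]*s[1]+K[1][2]])
E
python3 - <<'E'
from h import *
q=eyes.grab_frame("scene");p=eyes.grab_frame("top")
t=robot.sense()["eef_pos"]
print("tcp scene px",w2px(q,t),"crop",(w2px(q,t)-[190,140])*4)
print("garlic est base crop",(w2px(q,[450,177,0])-[190,140])*4)
print("tcp top",w2px(p,t))
def gar(P,c,b):
    u0,u1,v0,v1=b;Q=P[v0:v1,u0:u1].reshape(-1,3)
    m=(Q[:,2]>8)&(Q[:,2]<35)&(abs(Q[:,0]-450)<60)&(abs(Q[:,1]-177)<60);return Q[m]
Q=gar(cloud(q),None,(325,360,195,215)) if 0 else gar(cloud(q),None,(333-0,0,0,0)) if 0 else None
W=cloud(q);cc=q["color"].astype(int)
v,u=np.mgrid[190:214,334:356]-np.array([0,0])[:,None,None]
# garlic crop(580..655,220..290)/4 -> px(335..354,195..213)
for (uu,vv) in((343,205),(347,208),(343,211),(338,207),(350,203)):
    a=(uu-0)-0
    x=190+(uu-335)/1.0*1+ (145); print(uu,vv)
E
```

```text
tcp scene px [244.03667254 210.07459469] crop [216.14669015 280.29837874]
garlic est base crop [218.88832129 280.90880471]
tcp top [214.08549502 262.34254226]
343 205
347 208
343 211
338 207
350 203
```

```bash
python3 - <<'E'
from h import *
q=eyes.grab_frame("scene");W=cloud(q)
cv2.imwrite("pics/g3.png",cv2.resize(q["color"][165:221,220:276],(600,600),interpolation=cv2.INTER_NEAREST))
for v in range(190,216,2): print(v,[tuple(W[v,u].round(0).astype(int)) for u in range(233,256,3)])
E
```

```text
190 [(np.int64(413), np.int64(168), np.int64(71)), (np.int64(421), np.int64(167), np.int64(68)), (np.int64(534), np.int64(277), np.int64(-1)), (np.int64(537), np.int64(268), np.int64(0)), (np.int64(544), np.int64(263), np.int64(-1)), (np.int64(468), np.int64(176), np.int64(47)), (np.int64(469), np.int64(167), np.int64(49)), (np.int64(478), np.int64(166), np.int64(46))]
192 [(np.int64(413), np.int64(169), np.int64(65)), (np.int64(417), np.int64(164), np.int64(65)), (np.int64(525), np.int64(268), np.int64(-1)), (np.int64(528), np.int64(260), np.int64(-1)), (np.int64(530), np.int64(251), np.int64(1)), (np.int64(468), np.int64(177), np.int64(42)), (np.int64(470), np.int64(169), np.int64(43)), (np.int64(477), np.int64(165), np.int64(41))]
194 [(np.int64(413), np.int64(170), np.int64(60)), (np.int64(416), np.int64(164), np.int64(60)), (np.int64(512), np.int64(255), np.int64(1)), (np.int64(518), np.int64(250), np.int64(-1)), (np.int64(521), np.int64(242), np.int64(0)), (np.int64(470), np.int64(180), np.int64(35)), (np.int64(468), np.int64(168), np.int64(39)), (np.int64(477), np.int64(167), 
[... 3021 characters left out ...]
, np.int64(0)), (np.int64(434), np.int64(190), np.int64(-1)), (np.int64(437), np.int64(184), np.int64(-1)), (np.int64(434), np.int64(170), np.int64(4)), (np.int64(438), np.int64(164), np.int64(4)), (np.int64(447), np.int64(163), np.int64(0)), (np.int64(450), np.int64(157), np.int64(0)), (np.int64(454), np.int64(150), np.int64(0))]
214 [(np.int64(420), np.int64(188), np.int64(0)), (np.int64(423), np.int64(180), np.int64(1)), (np.int64(428), np.int64(176), np.int64(0)), (np.int64(432), np.int64(169), np.int64(0)), (np.int64(438), np.int64(165), np.int64(-2)), (np.int64(439), np.int64(156), np.int64(0)), (np.int64(444), np.int64(151), np.int64(-1)), (np.int64(448), np.int64(145), np.int64(-1))]
```

View pics/g3.png

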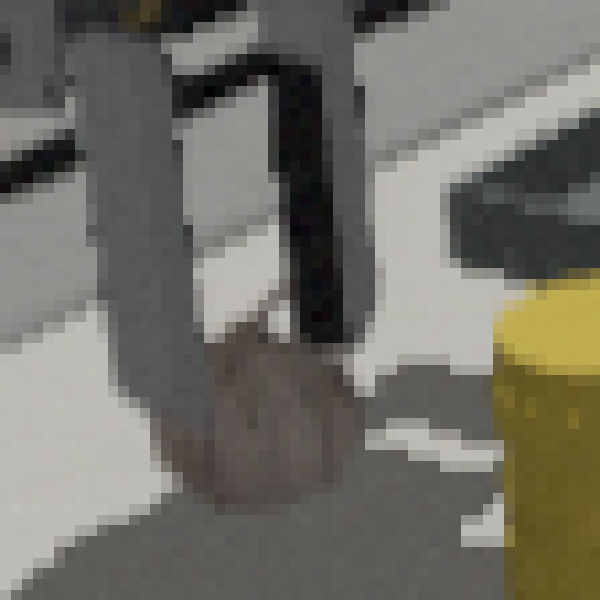

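The enlarged crop and the depth map show the fingertips ending at z≈29 mm, beside the top of the bulb (px 240,205), although the TCP reads 1.7 mm. So the reported TCP sits about 27 mm below the real tips. I'll open and go down carefully while watching the force.

Request:
drive_tool([
  [0, 0.015, 0, 0, 0, 0, 0.7],
  [0, 0.015, 0, 0, 0, 0, 0.7],
  [0, 0.015, 0, 0, 0, 0, 0.7],
  [0, 0.015, 0, 0, 0, 0, 0.7],
  [0, 0.015, 0.03, 0, 0, 0, 0.7],
  [0, 0.015, 0.06, 0, 0, 0, 0.7],
  [0, 0.015, 0.08, 0, 0, 0, 0.7],
  [0, 0.015, 0.1, 0, 0, 0, 0.7],
  [0, 0.015, 0.1, 0, 0, 0, 0.7],
])

```text
time_s: 7.82
eef_pos: [449.8, 176.9, -13.8]
tcp_rot: [[-0.0, 1.0, -0.001], [1.0, 0.0, -0.0], [-0.0, -0.001, -1.0]]
contact_force: [0.0, 1.2, 0.0]
width: 0.847
gripper_force: 0.0
```

```bash
python3 - <<'E'
from h import *
s=robot.sense();print(s["eef_pos"],s["contact_force"])
q=eyes.grab_frame("scene");W=cloud(q)
# lowest visible points of near finger: columns left of garlic
for v in range(192,216,2): print(v,[tuple(map(int,W[v,u].round(0))) for u in range(226,240,2)])
E
```

```text
[449.77028696 176.89003127 -13.8246224 ] [0.03442545 1.15940843 0.04832241]
192 [(396, 174, 71), (398, 169, 72), (402, 167, 70), (407, 166, 69), (516, 278, 0), (520, 275, -1), (522, 269, 0)]
194 [(397, 176, 65), (396, 168, 67), (400, 166, 66), (404, 164, 65), (506, 267, 0), (511, 266, -1), (511, 258, 1)]
196 [(397, 176, 60), (396, 169, 62), (399, 166, 62), (407, 168, 58), (496, 258, 0), (500, 255, 0), (501, 248, 1)]
198 [(395, 175, 56), (397, 171, 56), (397, 165, 58), (406, 167, 54), (488, 250, 0), (491, 246, 0), (439, 184, 36)]
200 [(397, 178, 49), (398, 173, 50), (398, 166, 52), (404, 167, 49), (479, 241, 0), (434, 185, 33), (434, 179, 34)]
202 [(397, 179, 44), (396, 172, 46), (397, 166, 48), (403, 166, 45), (432, 191, 26), (429, 181, 31), (430, 176, 31)]
204 [(396, 179, 39), (398, 175, 40), (397, 166, 42), (401, 164, 41), (425, 185, 25), (426, 178, 27), (426, 172, 28)]
206 [(397, 181, 33), (398, 176, 34), (398, 168, 36), (401, 165, 36), (408, 167, 32), (425, 179, 22), (424, 171, 24)]
208 [(396, 181, 29), (398, 176, 29), (397, 169, 31), (401, 166, 31), (408, 167, 27), (425, 179, 16), (422, 169, 20)]
210 [(396, 182, 23), (397, 176, 24), (397, 170, 26), (402, 168, 24), (405, 165, 24), (427, 182, 10), (424, 173, 13)]
212 [(422, 212, -2), (423, 206, 0), (403, 177, 16), (398, 165, 21), (405, 167, 18), (431, 188, 1), (435, 185, 0)]
214 [(412, 203, 0), (415, 199, 0), (417, 194, 0), (421, 191, -1), (422, 185, 0), (426, 183, -1), (425, 175, 1)]
```

Request:
drive_tool([
  [0, 0, 0.04, 0, 0, 0, 0.7],
  [0, 0, 0.08, 0, 0, 0, 0.7],
  [0, 0, 0.08, 0, 0, 0, 0],
  [0, 0, 0.08, 0, 0, 0, -0.3],
  [0, 0, 0.08, 0, 0, 0, -0.3],
  [0, 0, 0.08, 0, 0, 0, -0.3],
])

```text
time_s: 8.62
eef_pos: [450.1, 177.0, -25.4]
tcp_rot: [[0.0, 1.0, 0.0], [1.0, -0.0, 0.0], [0.0, 0.0, -1.0]]
contact_force: [-0.1, 0.5, 0.8]
width: 0.481
gripper_force: 30.0
```

Request:
drive_tool([
  [0, 0, -0.4, 0, 0, 0, -0.3],
  [0, 0, -0.6, 0, 0, 0, -0.3],
  [-0.3, 0.2, -0.6, 0, 0, 0, -0.3],
  [-0.6, 0.5, -0.6, 0, 0, 0, -0.3],
  [-0.9, 0.8, -0.6, 0, 0, 0, -0.3],
  [-0.95, 0.95, -0.6, 0, 0, 0, -0.3],
  [-0.95, 0.95, -0.6, 0, 0, 0, -0.3],
])

```text
time_s: 9.5
eef_pos: [593.8, 33.4, 64.1]
tcp_rot: [[0.002, 1.0, 0.0], [1.0, -0.002, 0.0], [0.0, 0.0, -1.0]]
contact_force: [-0.3, 0.0, -0.0]
width: 0.479
gripper_force: 30.0
```

Request:
drive_tool([
  [-0.28, 0.215, 0, 0, 0, 0, -0.3],
  [-0.28, 0.215, 0, 0, 0, 0, -0.3],
  [-0.28, 0.215, 0.2, 0, 0, 0, -0.3],
  [-0.28, 0.215, 0.4, 0, 0, 0, -0.3],
  [-0.28, 0.215, 0.5, 0, 0, 0, -0.3],
  [-0.28, 0.215, 0.5, 0, 0, 0, -0.3],
])

```text
time_s: 10.25
eef_pos: [623.0, -6.4, -11.3]
tcp_rot: [[-0.001, 1.0, -0.003], [1.0, 0.001, 0.001], [0.001, -0.003, -1.0]]
contact_force: [-0.2, 0.1, -0.6]
width: 0.477
gripper_force: 30.0
```

Request:
drive_tool([
  [0, 0, 0.03, 0, 0, 0, -0.3],
  [0, 0, 0.06, 0, 0, 0, -0.3],
  [0, 0, 0.06, 0, 0, 0, -0.3],
  [0, 0, 0.06, 0, 0, 0, 0.15],
  [0, 0, 0.06, 0, 0, 0, 0.25],
  [0, 0, 0.06, 0, 0, 0, 0.3],
  [0, 0, 0.06, 0, 0, 0, 0.3],
  [0, 0, -0.3, 0, 0, 0, 0.3],
  [0, 0, -0.6, 0, 0, 0, 0.3],
  [0, 0, -0.9, 0, 0, 0, 0],
])

```text
time_s: 11.5
eef_pos: [624.6, -7.5, 125.9]
tcp_rot: [[-0.0, 1.0, 0.0], [1.0, 0.0, 0.0], [0.0, 0.0, -1.0]]
contact_force: [1.3, -0.4, -0.2]
width: 0.576
gripper_force: 0.0
```

```bash
python3 - <<'E'
from h import *
s=robot.sense();print(s["eef_pos"],s["width"])
q=eyes.grab_frame("scene");cv2.imwrite("pics/g4.png",cv2.resize(q["color"][130:270,220:407],(800,599),interpolation=2))
E
```

```text
[624.6044335   -7.54260124 125.92179557] 0.5759222478109493
```

View pics/g4.png

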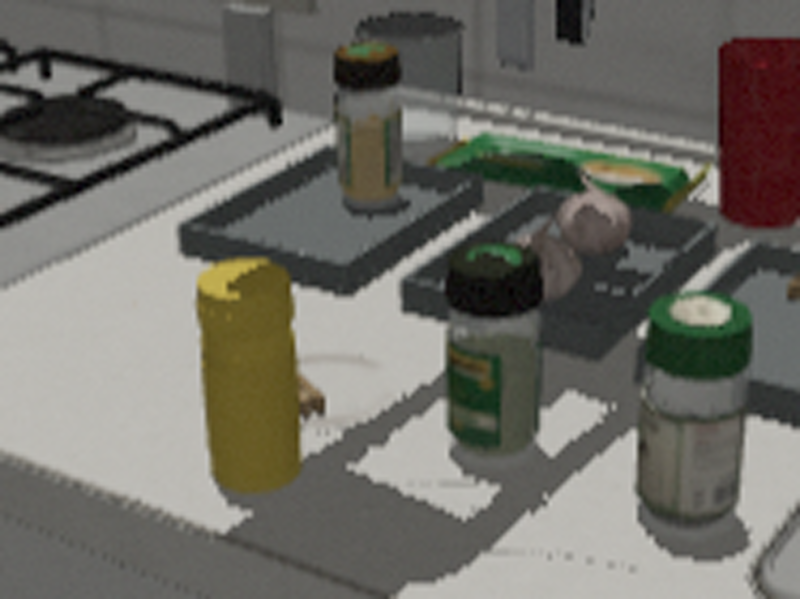

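The picture shows the loose garlic standing in the middle tray (crop 555,265), in front of the kept bulb (593,222), which hasn't moved. Next is the peg.

Request:
drive_tool([
  [0.49, -1, 0, 0, 0, 0.311, 0],
  [0.49, -1, 0, 0, 0, 0.311, 0],
  [0.49, -1, 0.2, 0, 0, 0.311, 0],
  [0.49, -1, 0.3, 0, 0, 0.311, 0],
  [0.49, -1, 0.3, 0, 0, 0.311, 0],
  [0.49, -1, 0.3, 0, 0, 0.311, 0],
])

```text
time_s: 12.3
eef_pos: [475.9, 65.8, 80.1]
tcp_rot: [[0.47, 0.883, 0.002], [0.883, -0.47, 0.0], [0.001, 0.001, -1.0]]
contact_force: [0.1, -0.5, -0.2]
width: 0.5
gripper_force: 0.0
```

Request:
drive_tool([
  [-0.027, -0.051, 0.2, 0, 0, 0, 0],
  [-0.027, -0.051, 0.4, 0, 0, 0, 0],
  [-0.027, -0.051, 0.5, 0, 0, 0, 0],
  [-0.027, -0.051, 0.55, 0, 0, 0, 0],
  [-0.027, -0.051, 0.55, 0, 0, 0, 0],
])

```text
time_s: 12.92
eef_pos: [466.8, 65.8, -2.9]
tcp_rot: [[0.47, 0.883, 0.0], [0.883, -0.47, 0.0], [0.0, 0.0, -1.0]]
contact_force: [0.9, 0.8, 0.0]
width: 0.5
gripper_force: 0.0
```

```bash
python3 - <<'E'
from h import *
s=robot.sense();print(s["eef_pos"],s["contact_force"],np.round(s["tcp_rot"],3).tolist())
p=eyes.grab_frame("top");q=eyes.grab_frame("scene")
cv2.imwrite("pics/p1.png",np.hstack([cv2.resize(p["color"][215:295,240:320],(400,400),interpolation=2),cv2.resize(q["color"][150:250,230:330],(400,400),interpolation=2)]))
E
```

```text
[466.79497793  65.79994505  -2.92924922] [0.89602207 0.84879886 0.04752973] [[0.47, 0.883, 0.0], [0.883, -0.47, 0.0], [0.0, 0.0, -1.0]]
```

View pics/p1.png

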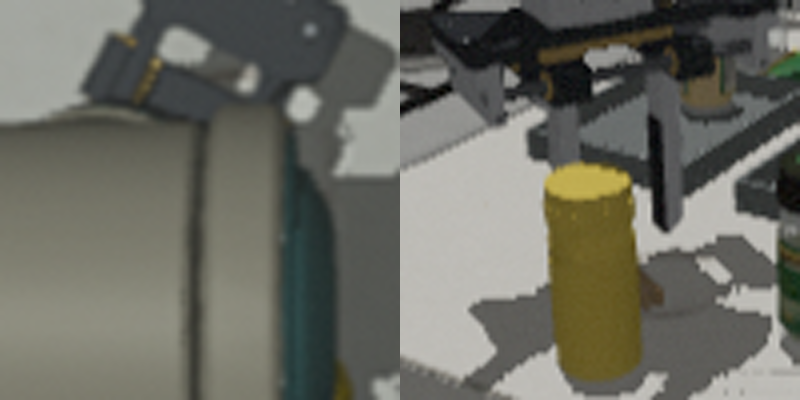

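Request:
drive_tool([
  [0, 0, 0.05, 0, 0, 0, 0],
  [0, 0, 0.1, 0, 0, 0, 0],
  [0, 0, 0.155, 0, 0, 0, 0],
  [0, 0, 0.155, 0, 0, 0, 0],
  [0, 0, 0.155, 0, 0, 0, -0.5],
  [0, 0, 0.155, 0, 0, 0, -1],
  [0, 0, 0.155, 0, 0, 0, -1],
  [0, 0, 0.155, 0, 0, 0, -1],
])

```text
time_s: 14.02
eef_pos: [466.0, 66.0, -26.3]
tcp_rot: [[0.469, 0.883, -0.0], [0.883, -0.469, 0.0], [0.0, -0.0, -1.0]]
contact_force: [-0.1, -0.5, -1.2]
width: 0.157
gripper_force: 30.0
```

Request:
drive_tool([
  [0, 0, -0.4, 0, 0, 0, -1],
  [0, 0, -0.8, 0, 0, 0, -1],
  [0, 0, -0.8, 0, 0, -0.1, -1],
  [-0.2, 0.45, -0.8, 0, 0, -0.2, -1],
  [-0.4, 0.9, -0.8, 0, 0, -0.311, -1],
  [-0.4, 0.9, -0.8, 0, 0, -0.311, -1],
  [-0.4, 0.9, -0.8, 0, 0, -0.311, -1],
  [-0.4, 0.9, -0.8, 0, 0, -0.311, -1],
])

```text
time_s: 15.02
eef_pos: [555.4, -48.9, 93.3]
tcp_rot: [[0.0, 1.0, -0.002], [1.0, -0.0, 0.001], [0.001, -0.002, -1.0]]
contact_force: [-0.8, 0.5, 0.4]
width: 0.153
gripper_force: 30.0
```

Request:
drive_tool([
  [-0.34, 0.21, 0, 0, 0, 0, -1],
  [-0.69, 0.42, 0, 0, 0, 0, -1],
  [-0.69, 0.42, 0.2, 0, 0, 0, -1],
  [-0.69, 0.42, 0.5, 0, 0, 0, -1],
  [-0.69, 0.42, 0.65, 0, 0, 0, -1],
  [-0.69, 0.42, 0.7, 0, 0, 0, -1],
  [-0.69, 0.42, 0.7, 0, 0, 0, -1],
])

```text
time_s: 15.9
eef_pos: [619.9, -152.8, -10.9]
tcp_rot: [[-0.001, 1.0, -0.0], [1.0, 0.001, 0.0], [0.0, -0.0, -1.0]]
contact_force: [-1.2, -1.0, -0.1]
width: 0.156
gripper_force: 30.0
```

Request:
drive_tool([
  [0, 0, 0.03, 0, 0, 0, -1],
  [0, 0, 0.067, 0, 0, 0, -1],
  [0, 0, 0.067, 0, 0, 0, -1],
  [0, 0, 0.067, 0, 0, 0, -0.4],
  [0, 0, 0.067, 0, 0, 0, -0.2],
  [0, 0, 0.067, 0, 0, 0, -0.2],
  [0, 0, -0.2, 0, 0, 0, -0.2],
  [0, 0, -0.6, 0, 0, 0, 0],
  [0, 0, -0.9, 0, 0, 0, 0.5],
])

```text
time_s: 17.02
eef_pos: [620.7, -154.1, 126.2]
tcp_rot: [[0.0, 1.0, 0.002], [1.0, -0.0, -0.001], [-0.001, 0.002, -1.0]]
contact_force: [0.5, -0.7, 0.6]
width: 0.573
gripper_force: 0.0
```

```bash
python3 - <<'E'
from h import *
s=robot.sense();print(s["eef_pos"],s["contact_force"])
q=eyes.grab_frame("scene");cv2.imwrite("pics/p2.png",cv2.resize(q["color"][130:270,270:457],(800,599),interpolation=2))
E
```

```text
[ 620.74313041 -154.11158041  126.22980392] [ 0.52574494 -0.72953132  0.57826835]
```

View pics/p2.png

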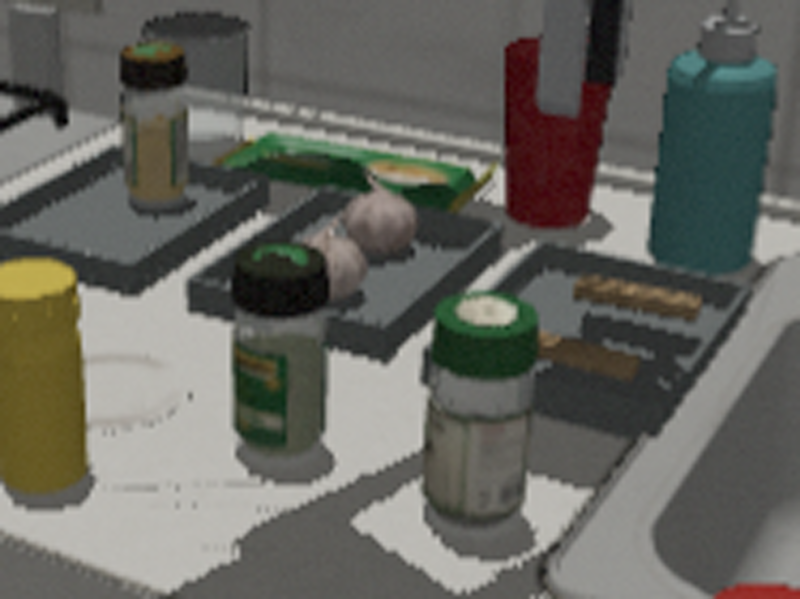

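The picture shows the peg lying flat in the right-hand tray (crop 590,355), in front of the kept peg (640,297). The bulbs are unchanged. Next is the green jar, gripped with the real tips at z≈52.

Request:
drive_tool([
  [-0.143, -1, 0, 0, 0, 0, 0.8],
  [-0.143, -1, 0, 0, 0, 0, 0.8],
  [-0.143, -1, 0, 0, 0, 0, 0.8],
  [-0.143, -1, 0, 0, 0, 0, 0.8],
  [-0.143, -1, 0, 0, 0, 0, 0.8],
])

```text
time_s: 17.7
eef_pos: [471.4, -175.7, 124.0]
tcp_rot: [[0.0, 1.0, 0.002], [1.0, -0.0, -0.0], [-0.0, 0.002, -1.0]]
contact_force: [0.1, -0.1, -0.8]
width: 0.899
gripper_force: 0.0
```

Request:
drive_tool([
  [0, -0.077, 0, 0, 0, 0, 0.8],
  [0, -0.077, 0.15, 0, 0, 0, 0.8],
  [0, -0.077, 0.3, 0, 0, 0, 0.8],
  [0, -0.077, 0.45, 0, 0, 0, 0.8],
  [0, -0.077, 0.6, 0, 0, 0, 0.8],
  [0, -0.077, 0.67, 0, 0, 0, 0.8],
  [0, -0.077, 0.67, 0, 0, 0, 0.8],
])

```text
time_s: 18.58
eef_pos: [458.3, -175.0, 22.6]
tcp_rot: [[-0.0, 1.0, -0.001], [1.0, 0.0, 0.001], [0.001, -0.001, -1.0]]
contact_force: [1.0, -0.2, -0.2]
width: 0.903
gripper_force: 0.0
```

Request:
drive_tool([
  [0, 0, 0, 0, 0, 0, 0.3],
  [0, 0, 0, 0, 0, 0, 0],
  [0, 0, 0, 0, 0, 0, -0.4],
  [0, 0, 0, 0, 0, 0, -0.4],
  [0, 0, 0, 0, 0, 0, -0.4],
])

```text
time_s: 19.2
eef_pos: [458.6, -175.4, 23.4]
tcp_rot: [[-0.0, 1.0, 0.0], [1.0, 0.0, -0.0], [-0.0, 0.0, -1.0]]
contact_force: [-0.3, -0.8, 1.4]
width: 0.483
gripper_force: 30.0
```

Request:
drive_tool([
  [0, 0, -0.2, 0, 0, 0, -0.4],
  [0, 0, -0.45, 0, 0, 0, -0.4],
  [0, 0, -0.7, 0, 0, 0, -0.4],
  [0, 0, -0.87, 0, 0, 0, -0.4],
  [0.1, 0.05, -0.87, 0, 0, 0, -0.4],
  [0.3, 0.15, -0.87, 0, 0, 0, -0.4],
  [0.6, 0.27, -0.87, 0, 0, 0, -0.4],
  [0.9, 0.4, -0.87, 0, 0, 0, -0.4],
])

```text
time_s: 20.2
eef_pos: [517.9, -37.8, 151.7]
tcp_rot: [[0.0, 1.0, -0.003], [1.0, -0.0, 0.001], [0.001, -0.003, -1.0]]
contact_force: [0.3, 0.2, -1.7]
width: 0.482
gripper_force: 30.0
```

Request:
drive_tool([
  [0.3, 0.15, 0, 0, 0, 0, -0.4],
  [0.6, 0.3, 0, 0, 0, 0, -0.4],
  [0.85, 0.45, 0, 0, 0, 0, -0.4],
  [0.95, 0.5, 0, 0, 0, 0, -0.4],
  [0.95, 0.5, 0, 0, 0, 0, -0.4],
])

```text
time_s: 20.82
eef_pos: [592.6, 103.1, 152.1]
tcp_rot: [[-0.002, 1.0, -0.003], [1.0, 0.002, -0.0], [-0.0, -0.003, -1.0]]
contact_force: [-1.3, -0.6, -0.8]
width: 0.48
gripper_force: 30.0
```

Request:
drive_tool([
  [0.1, 0.08, 0, 0, 0, 0, -0.4],
  [0.2, 0.15, 0, 0, 0, 0, -0.4],
  [0.2, 0.15, 0.1, 0, 0, 0, -0.4],
  [0.2, 0.15, 0.3, 0, 0, 0, -0.4],
  [0.2, 0.15, 0.5, 0, 0, 0, -0.4],
  [0.2, 0.15, 0.68, 0, 0, 0, -0.4],
  [0.2, 0.15, 0.75, 0, 0, 0, -0.4],
  [0.2, 0.15, 0.75, 0, 0, 0, -0.4],
])

```text
time_s: 21.82
eef_pos: [615.4, 131.8, 40.4]
tcp_rot: [[0.0, 1.0, -0.002], [1.0, -0.0, -0.0], [-0.0, -0.002, -1.0]]
contact_force: [0.2, 0.9, -1.3]
width: 0.485
gripper_force: 30.0
```

Request:
drive_tool([
  [0, 0, 0.04, 0, 0, 0, -0.4],
  [0, 0, 0.075, 0, 0, 0, -0.4],
  [0, 0, 0.09, 0, 0, 0, -0.4],
  [0, 0, 0.09, 0, 0, 0, -0.4],
  [0, 0, 0.09, 0, 0, 0, 0.1],
  [0, 0, 0.09, 0, 0, 0, 0.3],
  [0, 0, 0.09, 0, 0, 0, 0.4],
  [0, 0, 0.09, 0, 0, 0, 0.4],
])

```text
time_s: 22.82
eef_pos: [616.2, 132.2, 27.9]
tcp_rot: [[-0.0, 1.0, 0.0], [1.0, 0.0, 0.0], [0.0, 0.0, -1.0]]
contact_force: [-0.8, -0.2, 0.5]
width: 0.696
gripper_force: 0.0
```

Request:
drive_tool([
  [0, 0, -0.1, 0, 0, 0, 0.4],
  [0, 0, -0.35, 0, 0, 0, 0.4],
  [0, 0, -0.65, 0, 0, 0, 0.4],
  [0, 0, -0.8, 0, 0, 0, 0.4],
  [-0.5, -0.4, -0.8, 0, 0, 0, 0.8],
  [-1, -0.8, -0.8, 0, 0, 0, 0.8],
  [-1, -0.8, -0.8, 0, 0, 0, 0.8],
  [-1, -0.8, -0.8, 0, 0, 0, 0.8],
])

```text
time_s: 23.82
eef_pos: [493.8, -20.0, 149.0]
tcp_rot: [[0.004, 1.0, 0.0], [1.0, -0.004, -0.001], [-0.001, 0.0, -1.0]]
contact_force: [0.7, 0.1, 0.5]
width: 0.9
gripper_force: 0.0
```

```bash
python3 - <<'E'
from h import *
s=robot.sense();print(s["eef_pos"],s["contact_force"])
q=eyes.grab_frame("scene");cv2.imwrite("pics/j1.png",cv2.resize(q["color"][130:270,220:407],(800,599),interpolation=2))
p=eyes.grab_frame("top");W=cloud(p)
for n,(x,y) in dict(green=(616,132),kept=(701,166),black=(465,-68)).items():
    Q=W.reshape(-1,3);m=(np.hypot(Q[:,0]-x,Q[:,1]-y)<35)&(Q[:,2]>95)&(Q[:,2]<125);print(n,m.sum(),Q[m].mean(0) if m.any() else "")
E
```

```text
[493.77334695 -20.04770536 149.00074076] [0.73297956 0.07639236 0.49935774]
green 608 [615.37975406 130.17663796 109.45626754]
kept 580 [700.90964186 165.77576965 108.68361579]
black 0
```

View pics/j1.png

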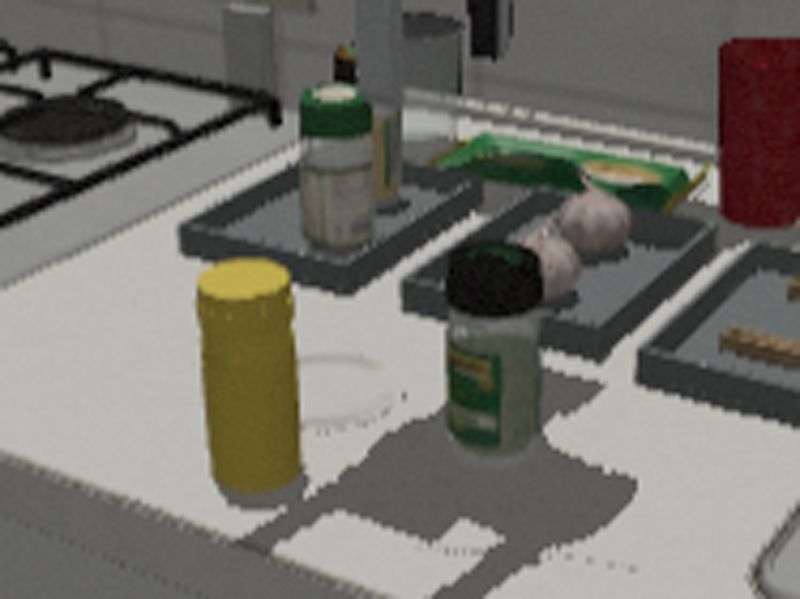

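The picture shows the green jar upright in the left tray (crop 337,170), with the kept jar behind it untouched. Last is the black jar.

Request:
drive_tool([
  [-0.335, -0.2, 0, 0, 0, 0, 0.8],
  [-0.335, -0.2, 0, 0, 0, 0, 0.8],
  [-0.335, -0.2, 0, 0, 0, 0, 0.8],
  [-0.335, -0.2, 0.2, 0, 0, 0, 0.8],
  [-0.335, -0.2, 0.4, 0, 0, 0, 0.8],
  [-0.335, -0.2, 0.6, 0, 0, 0, 0.8],
  [-0.335, -0.2, 0.75, 0, 0, 0, 0.8],
  [-0.335, -0.2, 0.83, 0, 0, 0, 0.8],
  [-0.335, -0.2, 0.83, 0, 0, 0, 0.8],
])

```text
time_s: 25.05
eef_pos: [466.4, -67.1, 22.7]
tcp_rot: [[-0.001, 1.0, -0.001], [1.0, 0.001, 0.001], [0.001, -0.001, -1.0]]
contact_force: [-0.1, -0.3, 0.3]
width: 0.899
gripper_force: 0.0
```

Request:
drive_tool([
  [0, 0, 0, 0, 0, 0, 0.3],
  [0, 0, 0, 0, 0, 0, 0],
  [0, 0, 0, 0, 0, 0, -0.4],
  [0, 0, 0, 0, 0, 0, -0.4],
  [0, 0, 0, 0, 0, 0, -0.4],
])

```text
time_s: 25.68
eef_pos: [466.0, -68.2, 23.4]
tcp_rot: [[0.0, 1.0, 0.0], [1.0, -0.0, -0.0], [-0.0, 0.0, -1.0]]
contact_force: [-0.5, -0.1, 2.1]
width: 0.476
gripper_force: 30.0
```

Request:
drive_tool([
  [0, 0, -0.2, 0, 0, 0, -0.4],
  [0, 0, -0.45, 0, 0, 0, -0.4],
  [0, 0, -0.7, 0, 0, 0, -0.4],
  [0, 0, -0.87, 0, 0, 0, -0.4],
  [0.1, 0.05, -0.87, 0, 0, 0, -0.4],
  [0.3, 0.15, -0.87, 0, 0, 0, -0.4],
  [0.6, 0.27, -0.87, 0, 0, 0, -0.4],
  [0.9, 0.4, -0.87, 0, 0, 0, -0.4],
])

```text
time_s: 26.68
eef_pos: [525.6, 69.2, 151.7]
tcp_rot: [[0.0, 1.0, -0.003], [1.0, -0.0, 0.001], [0.001, -0.003, -1.0]]
contact_force: [0.4, 0.1, -1.4]
width: 0.477
gripper_force: 30.0
```

Request:
drive_tool([
  [0.3, 0.2, 0, 0, 0, 0, -0.4],
  [0.55, 0.4, 0, 0, 0, 0, -0.4],
  [0.75, 0.55, 0, 0, 0, 0, -0.4],
  [0.82, 0.6, 0, 0, 0, 0, -0.4],
  [0.82, 0.6, 0, 0, 0, 0, -0.4],
  [0.82, 0.6, 0, 0, 0, 0, -0.4],
])

```text
time_s: 27.42
eef_pos: [614.9, 189.0, 153.1]
tcp_rot: [[0.001, 1.0, -0.002], [1.0, -0.001, -0.001], [-0.001, -0.002, -1.0]]
contact_force: [0.6, 0.1, -1.5]
width: 0.475
gripper_force: 30.0
```

Request:
drive_tool([
  [0, 0, 0.15, 0, 0, 0, -0.4],
  [0, 0, 0.3, 0, 0, 0, -0.4],
  [0, 0, 0.5, 0, 0, 0, -0.4],
  [0, 0, 0.68, 0, 0, 0, -0.4],
  [0, 0, 0.75, 0, 0, 0, -0.4],
  [0, 0, 0.75, 0, 0, 0, -0.4],
])

```text
time_s: 28.18
eef_pos: [615.6, 189.1, 41.2]
tcp_rot: [[0.001, 1.0, -0.001], [1.0, -0.001, -0.0], [-0.0, -0.001, -1.0]]
contact_force: [-0.2, -0.3, -1.3]
width: 0.476
gripper_force: 30.0
```

Request:
drive_tool([
  [0, 0, 0.04, 0, 0, 0, -0.4],
  [0, 0, 0.075, 0, 0, 0, -0.4],
  [0, 0, 0.09, 0, 0, 0, -0.4],
  [0, 0, 0.09, 0, 0, 0, -0.4],
  [0, 0, 0.09, 0, 0, 0, 0.1],
  [0, 0, 0.09, 0, 0, 0, 0.3],
  [0, 0, 0.09, 0, 0, 0, 0.4],
  [0, 0, 0.09, 0, 0, 0, 0.4],
])

```text
time_s: 29.18
eef_pos: [616.1, 190.0, 27.8]
tcp_rot: [[-0.0, 1.0, 0.0], [1.0, 0.0, 0.0], [0.0, 0.0, -1.0]]
contact_force: [-0.6, -0.1, -0.7]
width: 0.702
gripper_force: 0.0
```

Request:
drive_tool([
  [0, 0, -0.1, 0, 0, 0, 0.4],
  [0, 0, -0.35, 0, 0, 0, 0.4],
  [0, 0, -0.65, 0, 0, 0, 0.4],
  [0, 0, -0.9, 0, 0, 0, 0.4],
  [-0.5, -0.5, -0.9, 0, 0, 0, 0.8],
  [-1, -1, -0.9, 0, 0, 0, 0.8],
  [-1, -1, -0.9, 0, 0, 0, 0.8],
  [-1, -1, -0.9, 0, 0, 0, 0.8],
])

```text
time_s: 30.18
eef_pos: [463.5, 38.3, 164.0]
tcp_rot: [[0.002, 1.0, 0.001], [1.0, -0.002, -0.001], [-0.001, 0.001, -1.0]]
contact_force: [-0.7, 0.3, 0.9]
width: 0.901
gripper_force: 0.0
```

```bash
python3 - <<'E'
from h import *
s=robot.sense();print(s["eef_pos"],s["contact_force"])
q=eyes.grab_frame("scene");cv2.imwrite("pics/f1.png",cv2.resize(q["color"][130:270,250:437],(800,599),interpolation=2))
p=eyes.grab_frame("top");W=cloud(p)
Q=W.reshape(-1,3)
for n,(x,y,r,lo) in dict(green=(616,131,27,95),black=(616,190,27,95),kept=(701,166,27,95),garlic=(625,-7,30,12),keptg=(704,-3,30,12),peg=(620,-163,50,10)).items():
    m=(np.hypot(Q[:,0]-x,Q[:,1]-y)<r)&(Q[:,2]>lo)&(Q[:,2]<125);print(n,m.sum(),Q[m].mean(0).round(1) if m.any() else "")
E
```

```text
[463.53707731  38.29060215 164.00852315] [-0.74349422  0.28295638  0.94164441]
green 608 [615.4 130.2 109.5]
black 604 [615.7 187.4 108.1]
kept 585 [700.9 165.8 108.7]
garlic 483 [624.6  -7.2  36.7]
keptg 486 [700.6  -3.3  36.5]
peg 223 [ 620.2 -166.3   14.6]
```

View pics/f1.png

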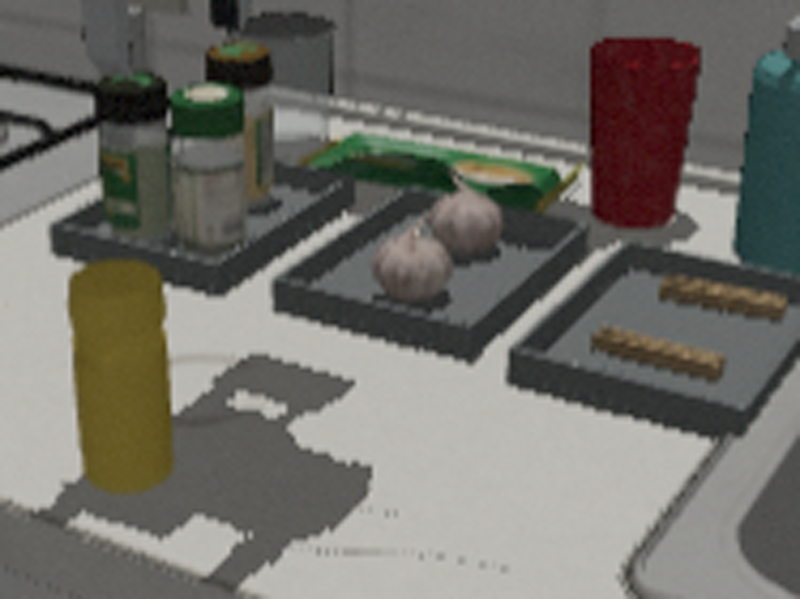

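The picture shows all four things in their trays: both jars upright (crop 133,155 and 208,165), the garlic at (412,265) and the peg flat at (657,352). The kept things and the yellow decoy are untouched, so I'm handing in.

```bash
python3 -c "
from plant import robot
print(robot.finish_job())"
```

```text
the job is handed in; nothing more can be done
None
```

I handed the job in at about 30 s: both jars stand upright in the jar tray, the garlic is in the garlic tray and the peg lies flat in the peg tray, with the kept things where they were in the last picture; no verdict came back.

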